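Register a wafer block on the portion board

ROBOT

A 7-joint arm with a two-finger parallel gripper is mounted at the origin on a cart in front of the work surface, level with it; the furniture and walls round the work are solid. World frame = base frame: x ahead of the robot, y to its left, z up, the work surface at z = 0. Lengths are in m, angles in rad, forces in N, time in s.
With the tool pointing down it reaches from about 0.35 to 0.9 m from the base axis. Payload 8.1 kg.
Tool frame: the origin (TCP) lies midway between the tips of the shut fingers; the grasp point (between the pads) lies 19 mm behind it; z points along the fingers, y is the line along which they close (so a half turn about z gives the same grasp; the last joint's range is limited). The gripper opens to 92 mm and grips with 3 to 60 N. Pads are 19 mm wide; open, the fingers measure 130 mm over their backs; the gripper's body (75 mm by 190 mm) begins 47 mm behind the grasp point.
Start: joints at [-1.359, 0.434, 0.025, 1.573, -0.012, 1.134, -0.075], TCP at [0.194, 0.594, 0.227] pointing down, gripper open.
Joint ranges: [-2.62, 2.62], [-0.44, 2.09], [-1.27, 1.32], [0.08, 2.57], [-1.32, 4.46], [0.12, 2], [-2.74, 2.74]. Speed limits (rad/s): [2.22, 2.22, 3.01, 3.01, 3.14, 3.14, 3.14].

INTERFACE

Orientations are given as a unit quaternion [x, y, z, w].
In Python, from plant import telemetry, eyes, order gives the robot as it stands.
- The arm moves only by the tool jog_arm, never from a script. Its argument "moves" is one flat list of numbers, 5 for each row, row after row: the shift along the world's x, y, z as a fraction of full scale, then the turn about the world's z as a fraction of full scale, then the closure, from -1 (fully open) to 1 (shut). A call has 1 to 10 rows; each row is the pose to reach, as a shift and turn from the pose commanded when the call began, turning the shorter way round; what a row does not reach only later rows make up. Full scale, the value 1, is 25 cm for a shift and 360 degrees for a turn. A row lasts 1/12 s, in which the tool goes at most 41.7 mm and 7.16 degrees, less where a joint would pass 70% of its speed; a pose out of reach is approached as far as the arm can. A call with a number of a shift or a turn outside -1 to 1 is refused whole. A call with a gripper value outside its range is refused whole. The fingers move at their own pace and stop on an object; "force" is the grip in N (left out, the last holds). Time passes only in rows, so rows that repeat a pose let the fingers close. It gives the time, the measured TCP pose, the force, the opening and the grip force at its end, in the units of the state.
- telemetry.read_state(): the state, without advancing time (a new reading comes with each control period).
- eyes.get_image(name): name is "scene" or "top"; returns a dict with "pixels" (400x640x3 uint8, red, green, blue), "fov_y" (degrees; the focal length in pixels is half the picture's height over the tangent of half this angle, whatever the lens; pixels are square), "cx", "cy" (the principal point, pixels), "R" (3x3) and "t" (3): a world point X has camera coordinates R X + t. Camera axes: x right, y down, z forward; pixel columns grow to the right and rows downward; lengths in m; the calibration is good to about 2 mm. A picture is of the moment at which its call begins. There is no depth.
- order.job_done(): hands the job in; it is judged then, once.
The state is a dict: "time": time; "q": joint angles; "joint_vel": joint speeds; "tau": joint torques, N m; "tool_pos": TCP position; "ee_rot": TCP orientation; "wrist_force": force on the tool from outside, world axes, zero at the start; "ft_torque": the same for the moment, N m; "gripper_width": finger opening in m; "gripper_force": force on a finger pad.
Only numpy, scipy, OpenCV 4.12 (cv2) and the standard library are available. Lean on these libraries where they do the work, as an engineer would, in place of code of your own. Each camera call takes 0.05 s, during which the arm holds its last target. There are 200 camera calls.

TASK

Take the short wafer block out of the middle well of the display stand and lay it flat on the white portion board along the fence, easing it down without letting it topple or drop. Then push it flush against both the fence and the end stop, gently enough that the end stop, which is already set, does not get shifted, and let go. Leave the two long wafer blocks in the stand and the other things where they are.

Things in the scene. Friction and masses are not known exactly. Their poses are not given: they have to be found in the camera images.
- short_wafer: Layered wafer block, 40 x 40 x 150 mm, 0.16 to 0.25 kg, rigid, stands upright in the middle well of the stand at the start. Origin: centre of its lower end face; its own z runs 150 mm along the block to the upper end; x and y are square to its sides.
- short_wafer_mid (a point): Centre of the short wafer block (75 mm along its z from the origin).
- long_wafer_a: Layered wafer block like the short one but 175 mm long, standing in the stand's well on the stand's +y side, 25 mm taller than the short one. Stays there. Origin: centre of its lower end.
- long_wafer_b: The same, 175 mm long, in the well on the stand's -y side. Stays there.
- stand: Wooden display stand, fixed to the counter, 85 (x) x 200 (y) x 65 (z) mm, origin at the centre of its underside. Three square wells 43 mm wide in a row along its y at y = -60, 0, +60 mm; well floor 10 mm above the counter, upper plate top at 65 mm. The gap between neighbouring blocks is 20 mm; from above the short block is free to be gripped along the stand's x.
- board: White portion board, fixed to the counter, 160 (x) x 260 (y) x 15 (z) mm, origin at the centre of its underside, top face at z = 15 mm. A fixed steel fence, 250 mm long along y and 25 mm above the board's top, has its face at board x = +65 mm, looking to -x. A steel end stop stands towards the board's +y end and looks to -y.
- fence_face (a point): Middle of the fence's face (board x = 65 mm, y = 0, 12.5 mm above the board's top).
- end_stop_face (a point): Middle of the end stop's face (board x = 25 mm, 12.5 mm above the board's top). The stop is a steel bar 70 mm wide along board x (it reaches from x = -10 to 60 mm), 25 mm high, with a small clamp foot and black knob behind it (18 mm above the board, up to 38 mm behind the face). It looks along board -y.
- end_stop (a joint): Slide of the end stop along board +y, in m; at 0 its face is at board y = 85 mm. Held by friction only: a push of more than about 10 N shifts it.
- mill: Small grinder 44 x 44 x 90 mm, loose bystander behind the work; origin at the centre of its underside.
- dish: Small cheese-shaped dish 71 x 94 x 47 mm, loose bystander behind the work; origin at the centre of its underside.
Not all that is in view belongs to the job. What is shaped like the short_wafer but purple is not meant.

How it is judged:
By the outcome, as a careful person would: the job done as asked, in the order asked, and still so for the second after the job is handed in, with the robot touching nothing.
It also fails if it takes over 72 s, if anything falls off the work surface, if the arm or the gripper's body presses on something with over 40 N, if the wrist force passes 120 N, or if a joint passes its speed limit or range.

## Working session

There is one attempt and no reset: what is moved stays moved. The work goes in short steps, Python scripts to look and compute and a tool call to move; the robot and the scene stay as the last step left them, time stands still between calls to the robot, and variables do not carry over. Pictures are saved under pics/ and viewed, at most 10 in all, crops included, and the job is handed in when it is done.

Besides the shell and the picture viewer there is one more tool, called after "Emit:" as name(argument=value, ...), one argument or row to a line, values as JSON. jog_arm: Moves the arm, as the interface text tells. Shift numbers are shares of 25 cm and turn numbers shares of 360 degrees, none past 1 either way. Its arguments: {"type":"object","properties":{"moves":{"type":"array"},"force":{"type":"number"}},"required":["moves"]}

```bash
mkdir -p pics
cat > h.py <<'E'
import numpy as np, cv2
from plant import telemetry, eyes, order
def cam(n):
    d=eyes.get_image(n); d['f']=d['pixels'].shape[0]/2/np.tan(np.radians(d['fov_y'])/2); d['R']=np.array(d['R']);d['t']=np.array(d['t']); return d
def proj(d,X):
    c=(d['R']@np.atleast_2d(X).T).T+d['t']; return np.c_[d['cx']+d['f']*c[:,0]/c[:,2], d['cy']+d['f']*c[:,1]/c[:,2]]
def ray(d,p):
    v=d['R'].T@np.array([(p[0]-d['cx'])/d['f'],(p[1]-d['cy'])/d['f'],1]); return -d['R'].T@d['t'], v/np.linalg.norm(v)
def onz(d,p,z):
    o,v=ray(d,p); return o+v*(z-o[2])/v[2]
def tri(d1,p1,d2,p2):
    o1,v1=ray(d1,p1);o2,v2=ray(d2,p2)
    s=np.linalg.lstsq(np.c_[v1,-v2],o2-o1,rcond=None)[0]
    a=o1+s[0]*v1;b=o2+s[1]*v2; return (a+b)/2,np.linalg.norm(a-b)
def save(d,n): cv2.imwrite('pics/'+n,cv2.cvtColor(d['pixels'],cv2.COLOR_RGB2BGR))
E
python3 - <<'E'
from h import *
import pickle
D={}
for n in('scene','top'):
    d=cam(n);save(d,n+'0.png');D[n]=d;print(n,d['f'],d['cx'],d['cy'],-d['R'].T@d['t'],d['R'].round(3).tolist(), d.keys())
pickle.dump(D,open('D0.pkl','wb'))
s=telemetry.read_state();print(s)
E
```

```text
scene 442.37402474317093 318.14383204960103 203.11253868144715 [ 0.23108313 -0.67972504  0.61368756] [[0.912, -0.41, 0.011], [-0.25, -0.578, -0.777], [0.325, 0.706, -0.629]] dict_keys(['pixels', 'fov_y', 'cx', 'cy', 'R', 't', 'f'])
top 363.6466030102628 323.703642635213 198.00354914742053 [ 0.45712507 -0.08160401  0.92362718] [[-0.026, -0.999, -0.02], [-0.999, 0.027, -0.045], [0.045, 0.018, -0.999]] dict_keys(['pixels', 'fov_y', 'cx', 'cy', 'R', 't', 'f'])
{'time': 0.1, 'q': array([-1.35859029,  0.4351532 ,  0.02497849,  1.57401842, -0.01161062,
        1.13400457, -0.07512911]), 'joint_vel': array([-0.00083554, -0.00085422, -0.00032683, -0.00151403, -0.00014715,
       -0.00171272, -0.00137305]), 'tau': array([ 2.57985790e-03, -6.69122815e+01,  9.87453014e-01, -3.15144610e+01,
       -6.06441032e-02,  3.74428206e-02,  5.25322685e-05]), 'tool_pos': array([0.19342547, 0.59382295, 0.22601881]), 'ee_rot': array([ 1.56806958e-01,  9.87629010e-01, -7.17346975e-04, -5.14934476e-05]), 'wrist_force': array([-0.35871464, -0.07784421, -0.66974574]), 'ft_torque': array([ 0.05554274, -0.00933998,  0.02703658]), 'gripper_force': 0.0, 'gripper_width': 0.09165735724699146}
```

View pics/scene0.png

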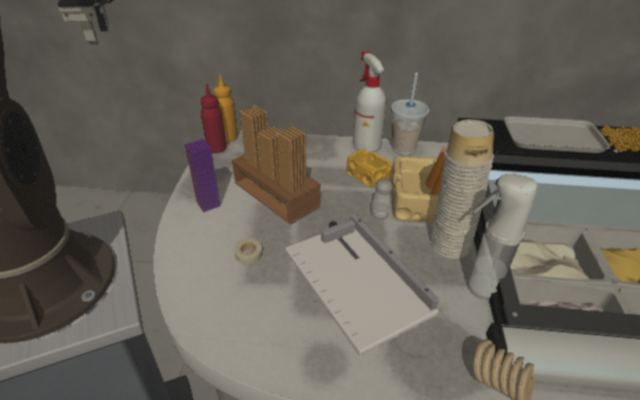

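View pics/top0.png

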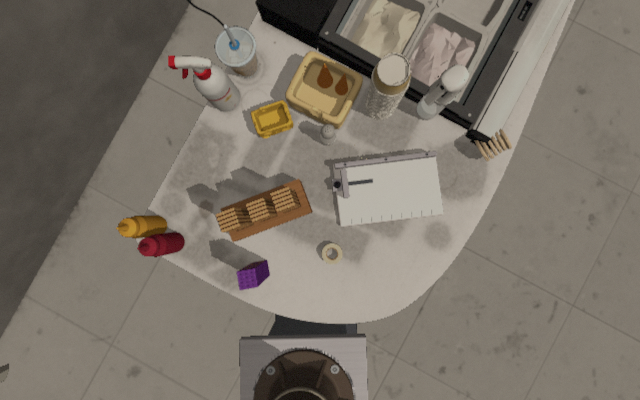

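The candidates are the three tan wafers in the stand, at top-view pixels (230,217), (260,207) and (286,197), and the purple block at (253,275). The middle wafer at (260,207) fits: it sits in the middle well and is lower than its neighbours in the scene view, at about (267,152). I'll confirm it in an enlarged crop of both views.

Run:
```python
from h import *
import pickle
D=pickle.load(open('D0.pkl','rb'))
a=D['top']['pixels'][140:250,205:335]; b=D['scene']['pixels'][95:225,225:330]; c=D['top']['pixels'][140:235,320:450]; e=D['scene']['pixels'][210:350,280:440]
R=lambda i:cv2.resize(i,(400,300),interpolation=cv2.INTER_CUBIC)
# uniform scales: pad
def fit(i):
    s=min(400/i.shape[1],300/i.shape[0]); j=cv2.resize(i,None,fx=s,fy=s,interpolation=cv2.INTER_CUBIC); o=np.zeros((300,400,3),np.uint8); o[:j.shape[0],:j.shape[1]]=j[:300,:400]; print(s); return o
m=np.vstack([np.hstack([fit(a),fit(b)]),np.hstack([fit(c),fit(e)])])
cv2.imwrite('pics/crop1.png',m[...,::-1])
```

```text
2.727272727272727
2.3076923076923075
3.076923076923077
2.142857142857143
```

View pics/crop1.png

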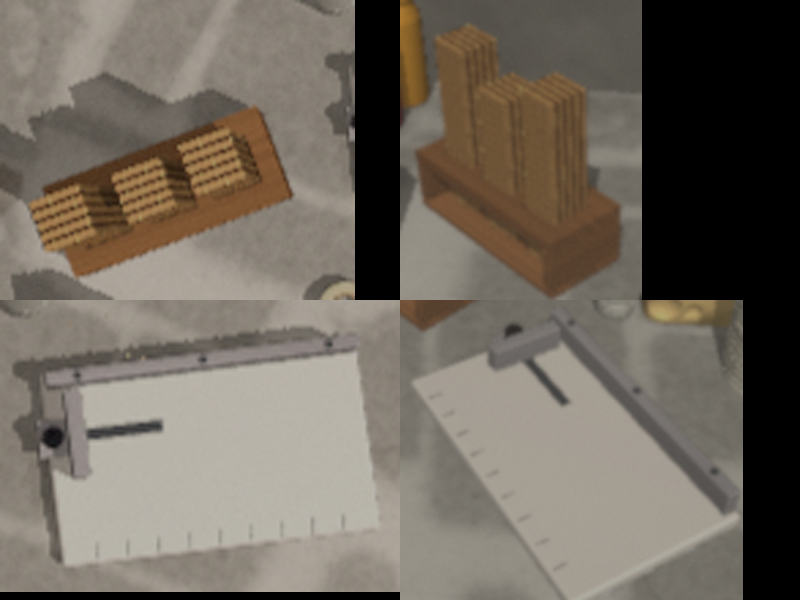

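The crop confirms it: the middle tan block (top view about (260,207)) is lower than its two neighbours. The board's fence is on the far side, and the end stop is at its left (+y) end, around (343,182). Next I'll measure.

Run:
```python
from h import *
import pickle
D=pickle.load(open('D0.pkl','rb'))
t=D['top'];s=D['scene']
for n,d in D.items():
    hsv=cv2.cvtColor(d['pixels'],cv2.COLOR_RGB2HSV)
    pts={'top':[(252,207),(258,205),(262,204),(270,209),(279,200),(245,222),(300,205),(390,190),(345,185),(372,182),(390,158)],'scene':[(265,135),(262,160),(275,160),(255,185),(300,200),(370,290),(345,232),(400,265)]}[n]
    for p in pts: print(n,p,hsv[p[1],p[0]],end=' ')
    print()
    # board mask
    m=cv2.inRange(hsv,(0,0,175 if n=='top' else 140),(180,45,255)); 
    nl,l,st,c=cv2.connectedComponentsWithStats(m)
    p=(400,200) if n=='top' else (370,300)
    k=l[p[1],p[0]]; mm=((l==k)*255).astype(np.uint8); print('board',k,st[k])
    w=cv2.inRange(hsv,(10,80,130),(25,200,255)); nl,l,st,c=cv2.connectedComponentsWithStats(w)
    cv2.imwrite('pics/m_%s.png'%n,np.hstack([mm,w]))
    for i in range(1,nl):
        if st[i,4]>40: print('tan',st[i],c[i].round(1))
vis=[]
for n,(y0,x0) in {'top':(165,205),'scene':(95,225)}.items():
    w=cv2.cvtColor(D[n]['pixels'],cv2.COLOR_RGB2HSV)
    vis.append(cv2.resize(D[n]['pixels'][y0:y0+75 if n=='top' else y0+100, x0:x0+100],None,fx=4 if n=='scene' else 4,fy=4,interpolation=cv2.INTER_CUBIC))
h=max(v.shape[0] for v in vis)
cv2.imwrite('pics/crop2.png',np.hstack([np.pad(v,((0,h-v.shape[0]),(0,0),(0,0))) for v in vis])[...,::-1])
```

```text
scene (265, 135) [ 17 125 124] scene (262, 160) [ 16 127 110] scene (275, 160) [ 15 124 101] scene (255, 185) [ 14 125 110] scene (300, 200) [ 14 125  86] scene (370, 290) [ 18  26 166] scene (345, 232) [ 13  17 106] scene (400, 265) [ 13  15 119] 
board 21 [  154   179   285   221 33148]
tan [214  75  18  64 388] [223.9 101.2]
tan [455 134  37  29 701] [473.7 148.5]
tan [ 348  148   44   40 1009] [369.1 165.5]
tan [ 394  156   43   64 1807] [410.7 186.7]
tan [602 248  38  34 889] [624.4 263.8]
tan [475 342  16  39 204] [479.4 358.9]
tan [483 347  11  38 197] [487.3 364.8]
tan [493 351  11  38 181] [496.5 368.8]
tan [501 354  12  40 187] [505.3 372.3]
tan [510 360  12  37 180] [514.  377.3]
tan [519 366  15  34 282] [525.2 384.1]
top (252, 207) [ 16 127 165] top (258, 205) [ 16 131 165] top (262, 204) [ 16 136 150] top (270, 209) [ 14 143  82] top (279, 200) [ 16 130 163] top (245, 222) [ 16 157  83] top (300, 205) [ 14 155  84] top (390, 190) [ 21  19 184] top (345, 185) [  8  19 146] top (372, 182) [ 18  20 130] top (390, 158) [  8  22 142] 
board 95 [ 338  157  106   69 5263]
tan [ 286   51   66   77 1713] [314.9  93.8]
tan [251 100  43  39 863] [270.4 118.8]
tan [502 131   9  17  42] [506.2 139.2]
tan [496 133  11  17  47] [501.3 141.4]
tan [493 137   9  15  43] [496.7 144.2]
tan [478 143  11  18  55] [483.1 152.2]
tan [483 143  10  15  43] [487.5 150. ]
tan [270 183  32  29 362] [284.  197.3]
tan [246 198  24  24 281] [257.1 209.4]
tan [216 208  24  24 297] [227.3 219.9]
tan [116 218  38  20 405] [132.7 227.6]
```

View pics/crop2.png

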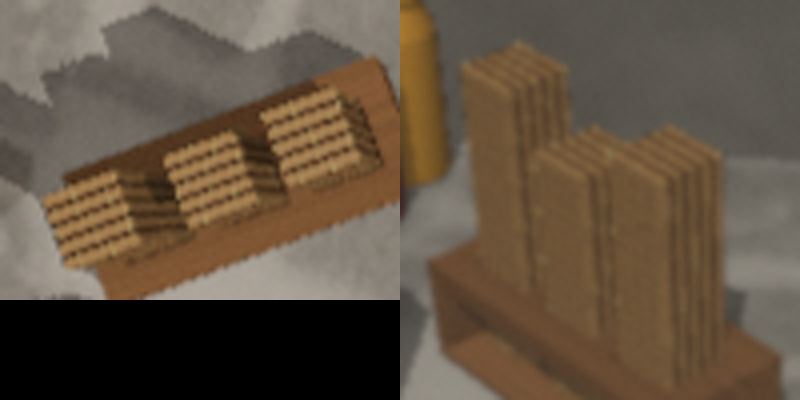

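Run:
```python
from h import *
import pickle
D=pickle.load(open('D0.pkl','rb'));t=D['top'];s=D['scene']
T={'++':(245.9,203.4),'-+':(251.6,221.4),'--':(268.9,215.1),'+-':(263.4,197.1)}
S={'-+':(258.4,133.4),'++':(273.4,126.6),'--':(271.6,139.1)}
for k in S: print(k,*[np.round(v,4) for v in tri(t,T[k],s,S[k])])
P={k:onz(t,T[k],.16)[:2] for k in T}
c=sum(P.values())/4; ax=(P['++']-P['-+']+P['+-']-P['--']);ay=(P['++']-P['+-']+P['-+']-P['--'])
print('block c@.16',c,'size',np.linalg.norm(ax)/2,np.linalg.norm(ay)/2,'ang',np.degrees(np.arctan2(ax[1],ax[0])),np.degrees(np.arctan2(-ay[0],ay[1])))
g=cv2.GaussianBlur(cv2.cvtColor(t['pixels'],cv2.COLOR_RGB2GRAY),(0,0),.6).astype(float)
def edge(line,lo,hi,sgn):
    d=sgn*np.diff(line)[lo:hi]; i=d.argmax(); 
    if 0<i<len(d)-1:
        a,b,e=d[i-1:i+2]; o=(a-e)/(2*(a-2*b+e)) if a-2*b+e else 0
    else:o=0
    return lo+i+.5+o, d[i]
def fit(pts,z,nm):
    w=np.array([onz(t,p,z)[:2] for p in pts]); vx,vy,x0,y0=cv2.fitLine(w.astype(np.float32),cv2.DIST_HUBER,0,.001,.001).ravel()
    r=(w-[x0,y0])@[-vy,vx]; print(nm,'pt',x0,y0,'ang',np.degrees(np.arctan2(vy,vx)),'rms',r.std()); return np.array([x0,y0]),np.array([vx,vy])
fe=[(u,edge(g[:,u],153,173,1)[0]) for u in range(378,432,3)]
ne=[(u,edge(g[:,u],206,232,-1)[0]) for u in range(350,432,3)]
st=[(edge(g[v],343,355,1)[0],v) for v in range(171,192,2) if not 178<v<189]
re=[(edge(g[v],430,448,-1)[0],v) for v in range(165,210,3)]
le=[(edge(g[v],332,348,1)[0],v) for v in range(203,222,3)]
print(fe[:3],fe[-2:],ne[0],ne[-1],st,re[0],re[-1],le)
F=fit(fe,.015,'fence');N=fit(ne,.015,'near');E=fit(st,.015,'stop');R=fit(re,.015,'right');L=fit(le,.015,'left')
d=N[1] if N[1][1]>0 else -N[1]; bx=np.array([d[1],-d[0]]);print('bx',bx,'near->fence',(F[0]-N[0])@bx,'right->stop',(E[0]-R[0])@d,'right->left',(L[0]-R[0])@d)
```

```text
-+ [0.4469 0.086  0.1572] 0.0012
++ [0.4843 0.0974 0.1587] 0.0007
-- [0.4605 0.0478 0.1616] 0.0039
block c@.16 [0.47167422 0.07274459] size 0.03981613929270436 0.03901666645538894 ang 16.260186086744607 18.355117323705258
[(378, np.float64(163.7)), (381, np.float64(163.31034482758622)), (384, np.float64(162.76190476190476))] [(426, np.float64(157.61904761904762)), (429, np.float64(157.26666666666668))] (350, np.float64(225.11111111111111)) (431, np.float64(209.2)) [(np.float64(346.4761904761905), 171), (np.float64(346.4117647058824), 173), (np.float64(346.4782608695652), 175), (np.float64(346.53846153846155), 177), (np.float64(348.45454545454544), 189), (np.float64(348.4347826086956), 191)] (np.float64(436.67857142857144), 165) (np.float64(442.3636363636364), 207) [(np.float64(337.36842105263156), 203), (np.float64(337.74418604651163), 206), (np.float64(338.1666666666667), 209), (np.float64(338.54545454545456), 212), (np.float64(338.8666666666667), 215), (np.float64(339.3809523809524), 218), (np.float64(339.6829268292683), 221)]
fence pt 0.5856186 -0.2563686 ang -84.41697 rms 0.00021586318717827042
near pt 0.43961638 -0.23975052 ang -84.259796 rms 0.0026933039234987087
stop pt 0.54329693 -0.12467427 ang 4.929002 rms 0.0005243671581871842
right pt 0.532192 -0.35246634 ang 5.3206573 rms 0.0005143472335358785
left pt 0.46214768 -0.10086447 ang 5.7914557 rms 8.830718451599609e-05
bx [0.99498564 0.10001784] near->fence 0.14360802 right->stop 0.22553916 right->left 0.25734594
```

Run:
```python
from h import *
import pickle
D=pickle.load(open('D0.pkl','rb'));t=D['top'];s=D['scene']
g=cv2.cvtColor(t['pixels'],cv2.COLOR_RGB2GRAY)
for v in (172,175,177,190,192): print(v,g[v,334:356])
d=np.array([-.0983,.9952]);bx=np.array([.9952,.0983])
# stop face hypotheses: project in scene
R0=np.array([.5322,-.3525]); F0=np.array([.5856,-.2564])
# board origin from fence and mean of right/left
o=F0-bx*.065; mid=((R0+np.array([.46215,-.10086]))/2); o=o+d*((mid-o)@d); print('board o',o)
gs=cv2.cvtColor(s['pixels'],cv2.COLOR_RGB2GRAY)
for sl in (.085,.09,.095,.1):
  P=[np.r_[o+bx*x+d*sl,z] for x in(-.01,.06) for z in(.015,.04)]
  print(sl,proj(t,P).round(1).tolist(),proj(s,P).round(1).tolist())
for n,c in {'fe':[.065,-.12],'fw':[.065,.11]}.items():
  P=[np.r_[o+bx*c[0]+d*c[1],z] for z in (.015,.04)];print(n,proj(t,P).round(1).tolist(),proj(s,P).round(1).tolist())
# stand edge
sat=cv2.cvtColor(t['pixels'],cv2.COLOR_RGB2HSV)[...,1]; m=((sat>100)*255).astype(np.uint8)
nl,l,st,c=cv2.connectedComponentsWithStats(m); k=l[220,260]; print(st[k])
pts=[]
for u in range(240,306,3):
    v=np.where(l[:,u]==k)[0].max()+.5; pts.append(onz(t,(u,v),.065)[:2])
vx,vy,x0,y0=cv2.fitLine(np.float32(pts),cv2.DIST_HUBER,0,.001,.001).ravel();print('stand y axis ang from y',np.degrees(np.arctan2(-vx*np.sign(vy),abs(vy))),x0,y0)
n=np.array([abs(vy),-vx*np.sign(vy)]); n=n if n[0]>0 else -n
print('block centre from near edge',(np.array([.472,.0727])-[x0,y0])@n)
im=cv2.resize(np.pad(s['pixels'][215:275,310:385],((0,0),(0,0),(0,0))),None,fx=8,fy=8,interpolation=cv2.INTER_CUBIC);cv2.imwrite('pics/stop.png',im[...,::-1])
```

```text
172 [114 125 124 123 126 125  91 129 135 141 139 139 146 173 181 179 178 179
 180 179 179 180]
175 [111 124 125 123 125 124 107 107 132 138 139 139 146 174 179 179 180 178
 179 179 179 180]
177 [108 123 125 123 126 123 125  87 131 139 138 139 143 174 179 180 179 180
 181 178 180 180]
190 [141 133 130 112  96  99 100 110  87 117 138 139 143 141 151 174 178 179
 179 181 179 179]
192 [ 77  70 110 123 126 123 125 125 113  97 131 138 141 140 149 174 179 179
 179 178 180 179]
board o [ 0.51715011 -0.22470367]
0.085 [[354.2, 196.9], [354.9, 196.4], [350.6, 169.2], [351.2, 167.9]] [[327.1, 248.8], [327.4, 239.3], [357.6, 236.5], [358.5, 227.1]]
0.09 [[352.2, 197.1], [352.8, 196.6], [348.7, 169.5], [349.2, 168.2]] [[325.7, 247.2], [326.0, 237.7], [356.2, 235.0], [357.0, 225.5]]
0.095 [[350.3, 197.4], [350.8, 196.9], [346.7, 169.7], [347.1, 168.4]] [[324.4, 245.6], [324.7, 236.1], [354.8, 233.5], [355.6, 224.0]]
0.1 [[348.3, 197.6], [348.8, 197.2], [344.7, 170.0], [345.1, 168.7]] [[323.1, 244.0], [323.3, 234.5], [353.4, 232.0], [354.2, 222.6]]
fe [[431.8, 156.9], [434.7, 155.2]] [[428.8, 309.5], [431.4, 299.9]]
fw [[340.5, 168.5], [340.8, 167.2]] [[352.7, 228.2], [353.5, 218.8]]
[ 216  179   96   62 3169]
stand y axis ang from y 18.914335 0.43065888 0.05940529
block centre from near edge 0.04341841404947788
```

View pics/stop.png

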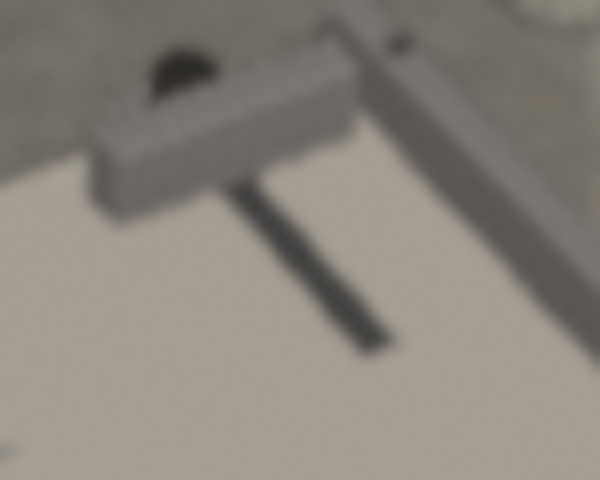

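Both views agree: block top is at z≈0.160 m with its centre at (0.472, 0.073) and yaw about 18°. The board origin is at (0.517, −0.225) with yaw 5.6°, and the stop face is at board y≈0.097. The sizes match the text. I'll go up, then over.

Emit:
jog_arm(
  moves=[0,0,0.52,0,-1,0,0,0.52,0,-1,0,0,0.52,0,-1,0,0,0.52,0,-1,0.5,-0.95,0.52,-0.07,-1,0.5,-0.95,0.52,-0.07,-1,0.5,-0.95,0.52,-0.07,-1,0.5,-0.95,0.52,-0.07,-1,0.5,-0.95,0.52,-0.07,-1,0.5,-0.95,0.52,-0.07,-1],
  force=15,
)

```text
time: 0.93
tool_pos: [0.3104, 0.371, 0.3565]
ee_rot: [0.369, 0.93, -0.0, -0.0]
wrist_force: [1.0, -0.0, 0.9]
gripper_width: 0.0918
gripper_force: 0.0
```

Emit:
jog_arm(
  moves=[0.6,-1,0,-0.08,-1,0.6,-1,0,-0.08,-1,0.6,-1,0,-0.08,-1,0.6,-1,0,-0.08,-1,0.6,-1,0,-0.08,-1,0.6,-1,0,-0.08,-1,0.6,-1,0,-0.08,-1,0.6,-1,0,-0.08,-1,0.6,-1,0,-0.08,-1,0.6,-1,0,-0.08,-1],
)

```text
time: 1.77
tool_pos: [0.4596, 0.1234, 0.3564]
ee_rot: [0.588, 0.809, -0.0, -0.0]
wrist_force: [-0.6, 0.3, -0.5]
gripper_width: 0.0922
gripper_force: 0.0
```

```bash
cat > st.py <<'E'
from h import *
s=telemetry.read_state();q=s['ee_rot'];a=(2*np.degrees(np.arctan2(q[1],q[0]))-90+90)%180-90
o=np.array([.5172,-.2247]);bx=np.array([.9952,.0976]);by=np.array([-.0976,.9952]);p=s['tool_pos']
print(round(s['time'],2),p.round(4),'ang',a.round(2),'board',((p[:2]-o)@bx).round(4),((p[:2]-o)@by).round(4),s['wrist_force'].round(2),s['gripper_width'],s['q'].round(2))
E
python3 st.py
```

```text
1.77 [0.4596 0.1234 0.3564] ang 17.94 board -0.0233 0.3521 [-0.61  0.27 -0.52] 0.09220023021717996 [-0.82  0.09  0.5   1.73 -0.04  1.33 -0.  ]
```

Emit:
jog_arm(
  moves=[0.045,-0.188,0,0,-1,0.045,-0.188,0,0,-1,0.045,-0.188,0,0,-1,0.045,-0.188,-0.5,0,-1,0.045,-0.188,-0.5,0,-1,0.045,-0.188,-0.5,0,-1,0.045,-0.188,-0.5,0,-1,0.045,-0.188,-0.5,0,-1],
)

```text
time: 2.43
tool_pos: [0.4697, 0.0773, 0.231]
ee_rot: [0.587, 0.809, -0.002, -0.001]
wrist_force: [0.0, 0.2, 0.8]
gripper_width: 0.0917
gripper_force: 0.0
```

```bash
python3 st.py
python3 - <<'E'
from h import *
a=cam('scene');b=cam('top')
f=lambda i:cv2.resize(i,(400,400),interpolation=cv2.INTER_CUBIC)
cv2.imwrite('pics/g1.png',np.hstack([f(a['pixels'][60:220,200:360]),f(b['pixels'][130:270,190:330])])[...,::-1])
E
```

```text
2.43 [0.4697 0.0773 0.231 ] ang 18.08 board -0.0178 0.3052 [0.   0.19 0.81] 0.09171048688253916 [-0.73  0.19  0.54  1.95 -0.11  1.04  0.18]
```

View pics/g1.png

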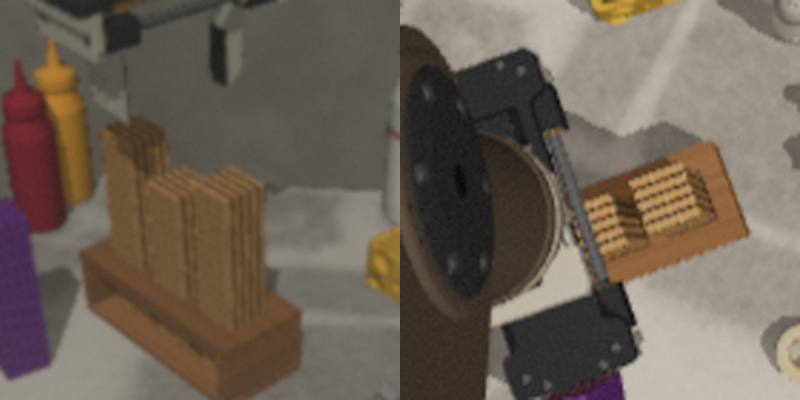

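Emit:
jog_arm(
  moves=[0.003,-0.002,-0.1,0,-1,0.003,-0.002,-0.2,0,-1,0.003,-0.002,-0.28,0,-1,0.003,-0.002,-0.34,0,-1,0.003,-0.002,-0.38,0,-1,0.003,-0.002,-0.41,0,-1,0.003,-0.002,-0.426,0,-1,0.003,-0.002,-0.426,0,-1],
)

```text
time: 3.2
tool_pos: [0.4726, 0.0759, 0.1257]
ee_rot: [0.588, 0.809, 0.0, 0.0]
wrist_force: [-0.3, -0.2, -0.5]
gripper_width: 0.0913
gripper_force: 0.0
```

```bash
python3 st.py
```

```text
3.2 [0.4726 0.0759 0.1257] ang 17.98 board -0.0151 0.3035 [-0.3  -0.18 -0.48] 0.09133539875406756 [-0.66  0.34  0.5   2.08 -0.23  0.78  0.29]
```

Position is good and nothing is touching. Closing at 15 N.

Emit:
jog_arm(
  moves=[0,0,0,0,1,0,0,0,0,1,0,0,0,0,1,0,0,0,0,1,0,0,0,0,1,0,0,0,0,1,0,0,0,0,1,0,0,0,0,1,0,0,0,0,1,0,0,0,0,1],
  force=15,
)

```text
time: 4.03
tool_pos: [0.472, 0.0756, 0.1252]
ee_rot: [0.588, 0.809, -0.0, -0.0]
wrist_force: [0.0, -0.4, 0.1]
gripper_width: 0.0401
gripper_force: 14.9
```

```bash
python3 st.py
```

```text
4.03 [0.472  0.0756 0.1252] ang 17.96 board -0.0157 0.3032 [ 0.   -0.38  0.06] 0.04010032207097526 [-0.66  0.34  0.5   2.08 -0.23  0.78  0.29]
```

Emit:
jog_arm(
  moves=[0,0,0.03,0,1,0,0,0.08,0,1,0,0,0.16,0,1,0,0,0.26,0,1,0,0,0.38,0,1,0,0,0.5,0,1,0,0,0.6,0,1,0,0,0.7,0,1,0,0,0.78,0,1,0,0,0.82,0,1],
  force=15,
)

```text
time: 4.87
tool_pos: [0.4727, 0.0754, 0.3331]
ee_rot: [0.588, 0.809, 0.001, 0.001]
wrist_force: [1.3, 0.6, -0.6]
gripper_width: 0.0401
gripper_force: 14.9
```

```bash
python3 st.py;python3 - <<'E'
from h import *
a=cam('scene');b=cam('top')
f=lambda i:cv2.resize(i,(400,400),interpolation=cv2.INTER_CUBIC)
cv2.imwrite('pics/g2.png',np.hstack([f(a['pixels'][20:220,170:370]),f(b['pixels'][130:270,190:330])])[...,::-1])
E
```

```text
4.87 [0.4727 0.0754 0.3331] ang 17.93 board -0.015 0.303 [ 1.26  0.58 -0.57] 0.040057785550269745 [-0.76  0.1   0.56  1.78 -0.06  1.27  0.12]
```

View pics/g2.png

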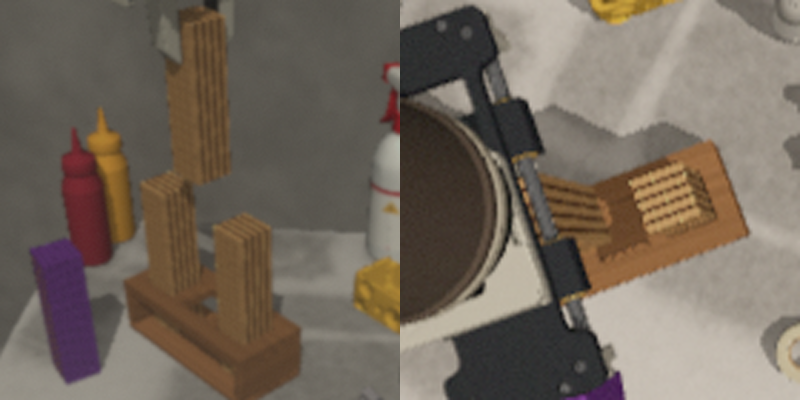

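The block is held upright and clear of the others. Carrying it over the board now.

Emit:
jog_arm(
  moves=[0,-0.03,0,0,1,0.01,-0.1,0,-0.004,1,0.015,-0.2,0,-0.008,1,0.02,-0.32,0,-0.012,1,0.025,-0.44,0,-0.016,1,0.03,-0.56,0,-0.02,1,0.035,-0.67,0,-0.024,1,0.04,-0.78,0,-0.028,1,0.046,-0.87,0,-0.032,1,0.051,-0.92,0,-0.0343,1],
)

```text
time: 5.8
tool_pos: [0.483, -0.1592, 0.3293]
ee_rot: [0.674, 0.738, -0.001, -0.0]
wrist_force: [-0.3, -0.2, -1.4]
gripper_width: 0.0399
gripper_force: 14.9
```

Emit:
jog_arm(
  moves=[0,0,-0.04,0,1,0,0,-0.12,0,1,0,0,-0.22,0,1,0,0,-0.33,0,1,0,0,-0.44,0,1,0,0,-0.54,0,1,0,0,-0.62,0,1,0,0,-0.68,0,1,0,0,-0.72,0,1,0,0,-0.72,0,1],
)

```text
time: 6.63
tool_pos: [0.483, -0.1535, 0.1478]
ee_rot: [0.671, 0.741, -0.001, -0.002]
wrist_force: [-0.4, -0.4, -1.5]
gripper_width: 0.0402
gripper_force: 14.9
```

```bash
python3 st.py
```

```text
6.63 [ 0.483  -0.1535  0.1478] ang 5.64 board -0.0271 0.0742 [-0.4  -0.37 -1.51] 0.04024056903370862 [-0.32  0.38  0.69  1.99 -0.31  0.88  0.64]
```

Emit:
jog_arm(
  moves=[0,0,-0.02,0,1,0,0,-0.04,0,1,0,0,-0.052,0,1,0,0,-0.052,0,1,0,0,-0.052,0,1],
)

```text
time: 7.05
tool_pos: [0.4849, -0.1544, 0.1375]
ee_rot: [0.672, 0.741, 0.0, 0.0]
wrist_force: [0.2, 0.4, -0.9]
gripper_width: 0.04
gripper_force: 14.9
```

Emit:
jog_arm(
  moves=[0,0,-0.004,0,1,0,0,-0.008,0,1,0,0,-0.012,0,1,0,0,-0.012,0,1,0,0,-0.012,0,1],
)

```text
time: 7.47
tool_pos: [0.4847, -0.1545, 0.1343]
ee_rot: [0.672, 0.741, 0.0, 0.0]
wrist_force: [0.3, 0.3, -1.0]
gripper_width: 0.0399
gripper_force: 14.9
```

Emit:
jog_arm(
  moves=[0,0,-0.004,0,1,0,0,-0.008,0,1,0,0,-0.008,0,1],
)

```text
time: 7.72
tool_pos: [0.4846, -0.1544, 0.132]
ee_rot: [0.672, 0.741, -0.0, -0.0]
wrist_force: [-0.1, 1.3, -2.1]
gripper_width: 0.0399
gripper_force: 14.9
```

Emit:
jog_arm(
  moves=[0,0,-0.004,0,1,0,0,-0.006,0,1,0,0,-0.006,0,1],
)

```text
time: 7.97
tool_pos: [0.4847, -0.1544, 0.1306]
ee_rot: [0.672, 0.741, -0.0, -0.0]
wrist_force: [-0.4, -0.0, -2.2]
gripper_width: 0.0399
gripper_force: 14.9
```

Emit:
jog_arm(
  moves=[0,0,-0.004,0,1,0,0,-0.004,0,1,0,0,-0.004,0,1],
)

```text
time: 8.22
tool_pos: [0.4848, -0.1545, 0.1302]
ee_rot: [0.672, 0.741, 0.0, 0.0]
wrist_force: [-1.8, 0.9, 5.9]
gripper_width: 0.0402
gripper_force: 14.9
```

Emit:
jog_arm(
  moves=[0,0,-0.003,0,1,0,0,-0.003,0,1,0,0,-0.003,0,1],
)

```text
time: 8.47
tool_pos: [0.4851, -0.1547, 0.13]
ee_rot: [0.672, 0.741, 0.001, 0.0]
wrist_force: [-4.6, 1.6, 14.5]
gripper_width: 0.04
gripper_force: 15.0
```

Contact came at TCP z=0.130 as predicted. I'll work out the tilt arc about the lower −y edge.

Run:
```python
import numpy as np
a,c=.134,.023
f=lambda th:np.array([.0976,-.9952,0])*(a*np.sin(th)+c*(1-np.cos(th)))+np.array([0,0,a*(np.cos(th)-1)+c*np.sin(th)])
for lo in range(0,90,22):
    print(lo,[ [float(x) for x in ((f(np.radians(t))-f(np.radians(lo)))/.25).round(3)] for t in np.linspace(lo,lo+22,11)[1:]])
```

```text
0 [[0.002, -0.021, 0.003], [0.004, -0.041, 0.005], [0.006, -0.062, 0.007], [0.008, -0.083, 0.008], [0.01, -0.103, 0.008], [0.012, -0.124, 0.007], [0.014, -0.145, 0.005], [0.016, -0.166, 0.003], [0.018, -0.186, -0.001], [0.02, -0.206, -0.005]]
22 [[0.002, -0.02, -0.005], [0.004, -0.04, -0.01], [0.006, -0.06, -0.017], [0.008, -0.08, -0.024], [0.01, -0.099, -0.032], [0.012, -0.118, -0.04], [0.013, -0.136, -0.05], [0.015, -0.155, -0.06], [0.017, -0.172, -0.071], [0.019, -0.19, -0.082]]
44 [[0.002, -0.017, -0.012], [0.003, -0.033, -0.025], [0.005, -0.049, -0.038], [0.006, -0.065, -0.052], [0.008, -0.08, -0.067], [0.009, -0.094, -0.082], [0.011, -0.108, -0.097], [0.012, -0.121, -0.114], [0.013, -0.134, -0.13], [0.014, -0.145, -0.147]]
66 [[0.001, -0.011, -0.018], [0.002, -0.022, -0.036], [0.003, -0.032, -0.054], [0.004, -0.041, -0.073], [0.005, -0.049, -0.092], [0.006, -0.057, -0.111], [0.006, -0.064, -0.131], [0.007, -0.07, -0.151], [0.007, -0.075, -0.171], [0.008, -0.08, -0.191]]
88 [[0.0, -0.004, -0.021], [0.001, -0.007, -0.041], [0.001, -0.009, -0.062], [0.001, -0.011, -0.083], [0.001, -0.011, -0.104], [0.001, -0.011, -0.125], [0.001, -0.01, -0.145], [0.001, -0.008, -0.166], [0.001, -0.006, -0.187], [0.0, -0.003, -0.208]]
```

Emit:
jog_arm(
  moves=[0.002,-0.021,0.003,0,1,0.004,-0.041,0.005,0,1,0.006,-0.062,0.007,0,1,0.008,-0.083,0.008,0,1,0.01,-0.103,0.008,0,1,0.012,-0.124,0.007,0,1,0.014,-0.145,0.005,0,1,0.016,-0.166,0.003,0,1,0.018,-0.186,-0.001,0,1,0.02,-0.206,-0.005,0,1],
  force=12,
)

```text
time: 9.3
tool_pos: [0.49, -0.207, 0.128]
ee_rot: [0.672, 0.741, 0.0, 0.0]
wrist_force: [-1.5, -0.6, 5.6]
gripper_width: 0.0398
gripper_force: 12.0
```

```bash
python3 st.py;python3 - <<'E'
from h import *
a=cam('scene');b=cam('top')
f=lambda i:cv2.resize(i,(400,400),interpolation=cv2.INTER_CUBIC)
cv2.imwrite('pics/g3.png',np.hstack([f(a['pixels'][130:330,270:470]),f(b['pixels'][110:270,310:470])])[...,::-1])
E
```

```text
9.3 [ 0.49  -0.207  0.128] ang 5.59 board -0.0254 0.0202 [-1.52 -0.61  5.58] 0.03981372376717609 [-0.18  0.45  0.66  1.96 -0.36  0.85  0.77]
```

View pics/g3.png

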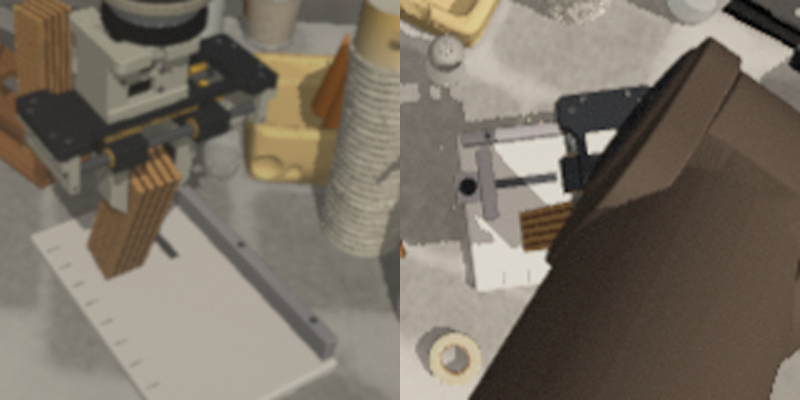

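The block is leaning as intended with its lower edge on the board, at scene-crop position (110,270). Continuing the arc.

Emit:
jog_arm(
  moves=[0.002,-0.02,-0.005,0,1,0.004,-0.04,-0.01,0,1,0.006,-0.06,-0.017,0,1,0.008,-0.08,-0.024,0,1,0.01,-0.099,-0.032,0,1,0.012,-0.118,-0.04,0,1,0.013,-0.136,-0.05,0,1,0.015,-0.155,-0.06,0,1,0.017,-0.172,-0.071,0,1,0.019,-0.19,-0.082,0,1],
)

```text
time: 10.23
tool_pos: [0.4947, -0.2546, 0.1075]
ee_rot: [0.672, 0.741, -0.0, 0.001]
wrist_force: [-1.4, -2.2, 4.5]
gripper_width: 0.0397
gripper_force: 12.0
```

Emit:
jog_arm(
  moves=[0.002,-0.017,-0.012,0,1,0.003,-0.033,-0.025,0,1,0.005,-0.049,-0.038,0,1,0.006,-0.065,-0.052,0,1,0.008,-0.08,-0.067,0,1,0.009,-0.094,-0.082,0,1,0.011,-0.108,-0.097,0,1,0.012,-0.121,-0.114,0,1,0.013,-0.134,-0.13,0,1,0.014,-0.145,-0.147,0,1],
)

```text
time: 11.07
tool_pos: [0.4982, -0.2906, 0.0703]
ee_rot: [0.672, 0.741, -0.0, 0.001]
wrist_force: [-0.2, -4.1, 3.8]
gripper_width: 0.0398
gripper_force: 12.0
```

Emit:
jog_arm(
  moves=[0.001,-0.011,-0.018,0,1,0.002,-0.022,-0.036,0,1,0.003,-0.032,-0.054,0,1,0.004,-0.041,-0.073,0,1,0.005,-0.049,-0.092,0,1,0.006,-0.057,-0.111,0,1,0.006,-0.064,-0.131,0,1,0.006,-0.064,-0.131,0,1,0.006,-0.064,-0.131,0,1],
)

```text
time: 11.82
tool_pos: [0.4988, -0.3048, 0.0369]
ee_rot: [0.672, 0.741, -0.0, -0.001]
wrist_force: [0.6, 0.4, -1.7]
gripper_width: 0.0396
gripper_force: 12.0
```

```bash
python3 st.py;python3 - <<'E'
from h import *
a=cam('scene');b=cam('top')
f=lambda i:cv2.resize(i,(400,400),interpolation=cv2.INTER_CUBIC)
cv2.imwrite('pics/g4.png',np.hstack([f(a['pixels'][180:360,270:450]),f(b['pixels'][110:270,310:470])])[...,::-1])
E
```

```text
11.82 [ 0.4988 -0.3048  0.0369] ang 5.63 board -0.0261 -0.078 [ 0.59  0.36 -1.71] 0.03961941058692343 [ 0.08  0.64  0.55  1.89 -0.48  0.74  1.01]
```

View pics/g4.png

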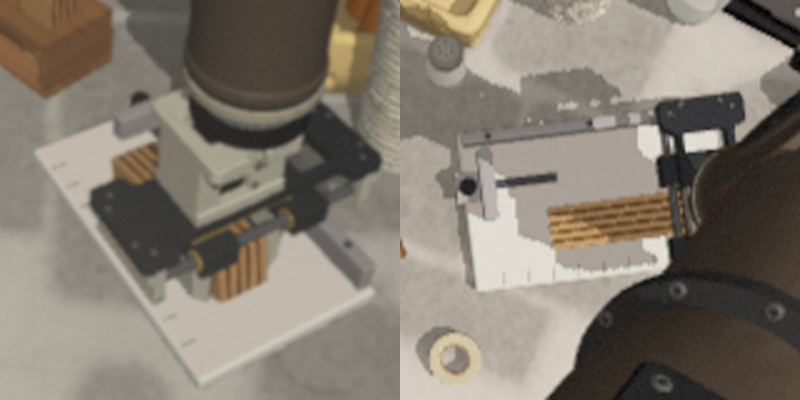

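The block is now at about 80° and held, with its tail end at board y≈0.05. Easing it down the last 18 mm, watching the force.

Emit:
jog_arm(
  moves=[0,-0.005,-0.012,0,1,0.001,-0.008,-0.024,0,1,0.001,-0.011,-0.036,0,1,0.001,-0.013,-0.048,0,1,0.001,-0.015,-0.056,0,1,0.001,-0.015,-0.056,0,1,0.001,-0.015,-0.056,0,1],
)

```text
time: 12.5
tool_pos: [0.4995, -0.3094, 0.0235]
ee_rot: [0.672, 0.741, -0.0, -0.0]
wrist_force: [0.1, -0.2, -1.0]
gripper_width: 0.0402
gripper_force: 12.0
```

Emit:
jog_arm(
  moves=[0,0,-0.004,0,1,0,0,-0.008,0,1,0,0,-0.008,0,1,0,0,-0.008,0,1],
)

```text
time: 12.83
tool_pos: [0.4998, -0.3096, 0.0218]
ee_rot: [0.672, 0.741, -0.0, 0.0]
wrist_force: [1.0, -1.3, -0.2]
gripper_width: 0.04
gripper_force: 12.0
```

Emit:
jog_arm(
  moves=[0,0,-0.003,0,1,0,0,-0.005,0,1,0,0,-0.005,0,1,0,0,-0.005,0,1],
)

```text
time: 13.17
tool_pos: [0.4998, -0.3095, 0.0205]
ee_rot: [0.672, 0.741, 0.0, 0.0]
wrist_force: [0.6, -1.1, 1.2]
gripper_width: 0.0404
gripper_force: 12.0
```

Emit:
jog_arm(
  moves=[0,0,-0.003,0,1,0,0,-0.005,0,1,0,0,-0.005,0,1,0,0,-0.005,0,1],
)

```text
time: 13.5
tool_pos: [0.4997, -0.3094, 0.0192]
ee_rot: [0.672, 0.741, 0.0, -0.0]
wrist_force: [0.4, -2.3, 0.3]
gripper_width: 0.04
gripper_force: 12.0
```

Emit:
jog_arm(
  moves=[0,0,-0.003,0,1,0,0,-0.003,0,1,0,0,-0.003,0,1],
)

```text
time: 13.75
tool_pos: [0.4998, -0.3094, 0.0185]
ee_rot: [0.672, 0.741, 0.0, 0.0]
wrist_force: [1.1, -2.2, -0.1]
gripper_width: 0.0396
gripper_force: 12.0
```

Emit:
jog_arm(
  moves=[0,0,-0.003,0,1,0,0,-0.004,0,1,0,0,-0.004,0,1],
)

```text
time: 14.0
tool_pos: [0.4997, -0.3094, 0.0174]
ee_rot: [0.672, 0.741, -0.0, 0.0]
wrist_force: [-0.1, -1.9, 0.7]
gripper_width: 0.0401
gripper_force: 12.0
```

Emit:
jog_arm(
  moves=[0,0,-0.003,0,1,0,0,-0.003,0,1,0,0,-0.003,0,1],
)

```text
time: 14.25
tool_pos: [0.4997, -0.3094, 0.0167]
ee_rot: [0.672, 0.741, 0.0, -0.0]
wrist_force: [0.5, -1.0, -0.8]
gripper_width: 0.04
gripper_force: 12.0
```

Emit:
jog_arm(
  moves=[0,0,-0.002,0,1,0,0,-0.003,0,1,0,0,-0.003,0,1],
)

```text
time: 14.5
tool_pos: [0.4997, -0.3095, 0.0159]
ee_rot: [0.672, 0.741, -0.0, 0.0]
wrist_force: [-0.1, -2.1, 0.8]
gripper_width: 0.0398
gripper_force: 12.0
```

Emit:
jog_arm(
  moves=[0,0,0,0,1,0,0,0,0,1,0,0,0,0,1,0,0,0,0,1],
  force=3,
)

```text
time: 14.83
tool_pos: [0.4996, -0.3091, 0.0158]
ee_rot: [0.672, 0.741, 0.0, -0.0]
wrist_force: [-0.4, -0.3, -1.6]
gripper_width: 0.0401
gripper_force: 3.0
```

```bash
python3 st.py;python3 - <<'E'
from h import *
a=cam('scene');b=cam('top')
f=lambda i:cv2.resize(i,(400,400),interpolation=cv2.INTER_CUBIC)
cv2.imwrite('pics/g5.png',np.hstack([f(a['pixels'][230:340,320:430]),f(b['pixels'][140:240,345:445])])[...,::-1])
E
```

```text
14.83 [ 0.4996 -0.3091  0.0158] ang 5.62 board -0.0258 -0.0823 [-0.41 -0.26 -1.56] 0.04007226565862822 [ 0.11  0.68  0.53  1.9  -0.51  0.7   1.03]
```

View pics/g5.png

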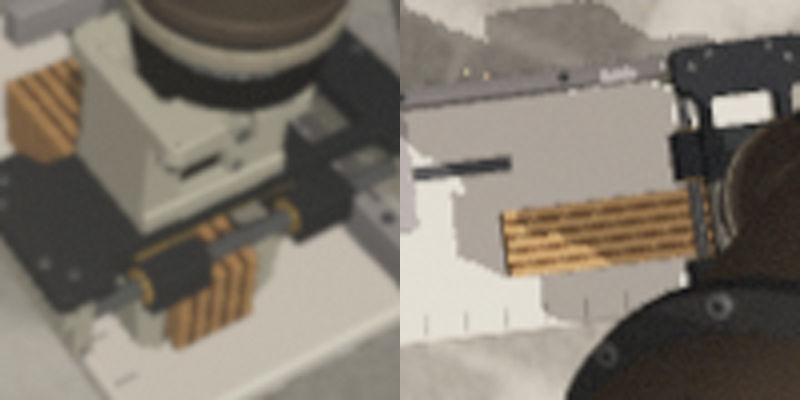

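Run:
```python
from h import *
s=cam('scene');o=np.array([.5172,-.2247]);bx=np.array([.9952,.0976]);by=np.array([-.0976,.9952])
for p in [(372.2,325.3),(390,317.4),(333.2,274.5)]:
  for z in (.015,.02,.025):
    w=onz(s,p,z)[:2]-o; print(p,z,(w@bx).round(4),(w@by).round(4))
for y in (-.099,.051):
  P=[np.r_[o+bx*x+by*y,z] for x in(-.046,-.006) for z in (.015,.055)]; print(y,proj(s,P).round(1).tolist())
```

```text
(372.2, 325.3) 0.015 -0.0352 -0.0993
(372.2, 325.3) 0.02 -0.0377 -0.102
(372.2, 325.3) 0.025 -0.0401 -0.1048
(390, 317.4) 0.015 -0.001 -0.101
(390, 317.4) 0.02 -0.0037 -0.1037
(390, 317.4) 0.025 -0.0064 -0.1064
(333.2, 274.5) 0.015 -0.0337 0.0237
(333.2, 274.5) 0.02 -0.0361 0.02
(333.2, 274.5) 0.025 -0.0386 0.0162
-0.099 [[366.5, 327.9], [368.6, 312.4], [386.8, 317.8], [389.5, 302.2]]
0.051 [[319.7, 267.1], [320.0, 251.6], [338.3, 259.3], [339.2, 243.9]]
```

The near end sits on the board (corner ray gives z≈0.015), and the far corner's top and bottom pixels are consistent with it lying flat. Releasing slowly and rising.

Emit:
jog_arm(
  moves=[0,0,0,0,0.1,0,0,0,0,0.05,0,0,0,0,0,0,0,0,0,-0.1,0,0,0,0,-0.3,0,0,0,0,-0.3,0,0,0,0,-0.3,0,0,0,0,-0.3],
)

```text
time: 15.65
tool_pos: [0.4998, -0.3094, 0.016]
ee_rot: [0.672, 0.741, 0.0, 0.0]
wrist_force: [0.1, -0.8, -0.2]
gripper_width: 0.0596
gripper_force: 0.0
```

Emit:
jog_arm(
  moves=[0,0,0.03,0,-0.3,0,0,0.1,0,-0.3,0,0,0.2,0,-0.3,0,0,0.32,0,-0.3,0,0,0.44,0,-0.3,0,0,0.44,0,-0.3,0,0,0.44,0,1,0,0,0.44,0,1,0,0,0.44,0,1,0,0,0.44,0,1],
)

```text
time: 16.48
tool_pos: [0.4991, -0.309, 0.125]
ee_rot: [0.672, 0.741, -0.0, -0.001]
wrist_force: [-0.5, 0.1, -0.2]
gripper_width: 0.0374
gripper_force: 0.0
```

Emit:
jog_arm(
  moves=[-0.3,0,0,0,1,-0.6,0,0,0,1,-0.6,0,0,0,1,-0.6,0,0,0,1,-0.6,0,0,0,1,-0.6,0,0,0,1],
)

```text
time: 16.98
tool_pos: [0.3484, -0.3093, 0.1258]
ee_rot: [0.672, 0.74, 0.0, -0.0]
wrist_force: [0.5, -0.0, 0.3]
gripper_width: 0.0012
gripper_force: 0.0
```

```bash
python3 st.py;python3 - <<'E'
from h import *
import pickle
a=cam('scene');b=cam('top');pickle.dump({'scene':a,'top':b},open('D1.pkl','wb'))
f=lambda i:cv2.resize(i,(400,400),interpolation=cv2.INTER_CUBIC)
cv2.imwrite('pics/g6.png',np.hstack([f(a['pixels'][210:350,290:430]),f(b['pixels'][140:240,340:440])])[...,::-1])
o=np.array([.5172,-.2247]);bx=np.array([.9952,.0976]);by=np.array([-.0976,.9952])
for n,d in(('top',b),('scene',a)):
  h=cv2.cvtColor(d['pixels'],cv2.COLOR_RGB2HSV); m=cv2.inRange(h,(8,60,50),(25,255,255))
  r=np.zeros_like(m); 
  if n=='top': r[150:225,345:440]=255
  else: r[225:340,300:410]=255
  m=cv2.morphologyEx(m&r,cv2.MORPH_CLOSE,np.ones((3,3)));nl,l,st,c=cv2.connectedComponentsWithStats(m);k=1+st[1:,4].argmax();print(n,st[k])
  cn=max(cv2.findContours((l==k).astype(np.uint8),0,2)[0],key=cv2.contourArea)
  if n=='top':
    w=np.array([onz(d,p[0]+0.0,.055)[:2]-o for p in cn]);B=np.c_[w@bx,w@by]
    bb=cv2.minAreaRect((B*1000).astype(np.float32));print(bb)
E
```

```text
16.98 [ 0.3484 -0.3093  0.1258] ang 5.48 board -0.1762 -0.0677 [ 0.5  -0.    0.26] 0.001188337661902155 [ 0.08  0.35  0.69  2.11 -0.31  0.78  1.06]
top [ 370  185   66   25 1093]
((-25.409584045410156, -25.67029571533203), (41.09659194946289, 153.48423767089844), 0.4759311378002167)
scene [ 322  259   69   70 2324]
```

View pics/g6.png

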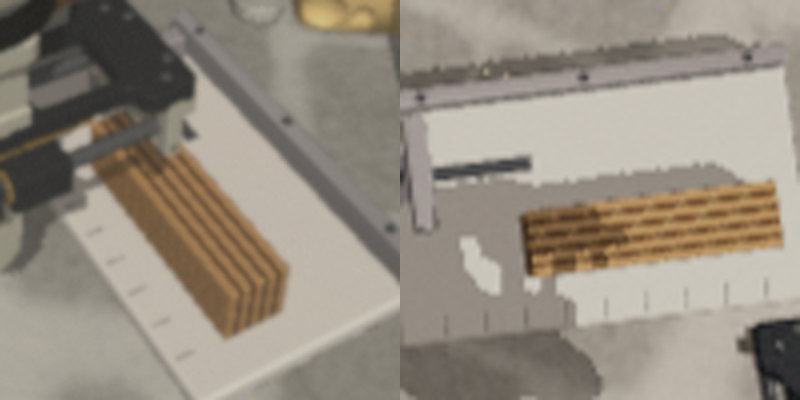

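The block lies flat at board (−0.025, −0.026), square to within 0.5°. Its ends are at y −0.101 and +0.049, and the fence and stop are untouched. Next I'll turn the gripper 90° so both open fingers push it squarely to the fence.

Emit:
jog_arm(
  moves=[0,0,0,0.25,-1,0,0,0,0.25,-1,0,0,0,0.25,-1,0,0,0,0.25,-1,0,0,0,0.25,-1,0,0,0,0.25,-1,0,0,0,0.25,-1,0,0,0,0.25,-1,0,0,0,0.25,-1,0,0,0,0.25,-1],
)

```text
time: 17.92
tool_pos: [0.3512, -0.3093, 0.1257]
ee_rot: [0.107, 0.994, -0.0, -0.0]
wrist_force: [-0.3, -0.6, 0.1]
gripper_width: 0.0628
gripper_force: 0.0
```

```bash
python3 st.py
```

```text
17.92 [ 0.3512 -0.3093  0.1257] ang 77.68 board -0.1734 -0.068 [-0.34 -0.63  0.05] 0.06284113382675349 [ 0.32  0.31  0.36  2.09 -0.16  0.76  2.13]
```

Emit:
jog_arm(
  moves=[0.1,0.05,0,0.02,-1,0.2,0.1,0,0.03,-1,0.3,0.15,0,0.04,-1,0.376,0.207,0,0.0497,-1,0.376,0.207,0,0.0497,-1,0.376,0.207,0,0.0497,-1,0.376,0.207,0,0.0497,-1],
)

```text
time: 18.5
tool_pos: [0.4436, -0.2576, 0.1255]
ee_rot: [-0.045, 0.999, 0.0, -0.001]
wrist_force: [-0.5, 0.1, -0.0]
gripper_width: 0.0917
gripper_force: 0.0
```

```bash
python3 st.py
```

```text
18.5 [ 0.4436 -0.2576  0.1255] ang -84.86 board -0.0765 -0.0255 [-0.54  0.07 -0.02] 0.09168494289721607 [ 0.22  0.37  0.26  1.98 -0.13  0.8   2.22]
```

Emit:
jog_arm(
  moves=[0,0,-0.08,0,-1,0,0,-0.18,0,-1,0,0,-0.28,0,-1,0,0,-0.36,0,-1,0,0,-0.4,0,-1,0,0,-0.412,0,-1,0,0,-0.412,0,-1,0,0,-0.412,0,-1],
)

```text
time: 19.17
tool_pos: [0.444, -0.2583, 0.0238]
ee_rot: [-0.044, 0.999, -0.0, 0.0]
wrist_force: [0.1, 0.3, 0.9]
gripper_width: 0.0921
gripper_force: 0.0
```

```bash
python3 st.py
```

```text
19.17 [ 0.444  -0.2583  0.0238] ang -84.91 board -0.0761 -0.0263 [0.07 0.26 0.94] 0.092051885759979 [ 0.27  0.53  0.21  2.06 -0.19  0.57  2.27]
```

Emit:
jog_arm(
  moves=[0.024,0.002,0,0.0014,-1,0.048,0.005,0,0.0014,-1,0.072,0.007,0,0.0014,-1,0.096,0.009,0,0.0014,-1,0.119,0.012,0,0.0014,-1,0.143,0.014,0,0.0014,-1,0.167,0.016,0,0.0014,-1,0.191,0.019,0,0.0014,-1,0.215,0.021,0,0.0014,-1,0.239,0.023,0,0.0014,-1],
)

```text
time: 20.0
tool_pos: [0.504, -0.2518, 0.0229]
ee_rot: [-0.049, 0.999, 0.0, -0.0]
wrist_force: [-1.5, 0.0, 2.5]
gripper_width: 0.0918
gripper_force: 1.0
```

Emit:
jog_arm(
  moves=[0.02,0.002,0,0,-1,0.036,0.0035,0,0,-1,0.05,0.005,0,0,-1,0.064,0.006,0,0,-1,0.076,0.0075,0,0,-1,0.076,0.0075,0,0,-1],
)

```text
time: 20.5
tool_pos: [0.5234, -0.2499, 0.023]
ee_rot: [-0.049, 0.999, -0.0, 0.0]
wrist_force: [0.1, -0.9, -0.3]
gripper_width: 0.0917
gripper_force: 0.0
```

```bash
python3 st.py
```

```text
20.5 [ 0.5234 -0.2499  0.023 ] ang -84.34 board 0.0038 -0.0256 [ 0.15 -0.88 -0.27] 0.09172193920735705 [ 0.2   0.61  0.21  1.9  -0.2   0.66  2.21]
```

Emit:
jog_arm(
  moves=[0.01,0.001,0,0,-1,0.02,0.002,0,0,-1,0.03,0.003,0,0,-1,0.036,0.0035,0,0,-1,0.036,0.0035,0,0,-1],
)

```text
time: 20.92
tool_pos: [0.5321, -0.249, 0.023]
ee_rot: [-0.049, 0.999, -0.0, 0.0]
wrist_force: [1.2, 0.6, -0.4]
gripper_width: 0.0919
gripper_force: 0.0
```

Emit:
jog_arm(
  moves=[0.004,0,0,0,-1,0.008,0.001,0,0,-1,0.008,0.001,0,0,-1,0.008,0.001,0,0,-1],
)

```text
time: 21.25
tool_pos: [0.5335, -0.249, 0.023]
ee_rot: [-0.049, 0.999, -0.0, 0.0]
wrist_force: [-1.2, -0.5, 0.6]
gripper_width: 0.0915
gripper_force: 0.3
```

Emit:
jog_arm(
  moves=[0.004,0,0,0,-1,0.004,0,0,0,-1,0.004,0,0,0,-1],
)

```text
time: 21.5
tool_pos: [0.5338, -0.2489, 0.0229]
ee_rot: [-0.049, 0.999, 0.0, -0.001]
wrist_force: [-5.0, -0.3, 3.2]
gripper_width: 0.0918
gripper_force: 2.3
```

Emit:
jog_arm(
  moves=[0.004,0,0,0,-1,0.004,0,0,0,-1,0.004,0,0,0,-1],
)

```text
time: 21.75
tool_pos: [0.5338, -0.249, 0.0228]
ee_rot: [-0.049, 0.999, 0.0, -0.001]
wrist_force: [-8.1, 0.2, 4.6]
gripper_width: 0.0917
gripper_force: 3.8
```

```bash
python3 st.py
```

```text
21.75 [ 0.5338 -0.249   0.0228] ang -84.44 board 0.0142 -0.0258 [-8.08  0.22  4.58] 0.09167874424273918 [ 0.2   0.62  0.22  1.87 -0.2   0.68  2.2 ]
```

Emit:
jog_arm(
  moves=[-0.04,-0.004,0,0,-1,-0.09,-0.009,0,0,-1,-0.124,-0.012,0,0,-1,-0.124,-0.012,0.1,0,1,-0.124,-0.012,0.2,0,1,-0.124,-0.012,0.3,0,1,-0.124,-0.012,0.4,0,1,-0.124,-0.012,0.4,0,1,-0.124,-0.012,0.4,0,1,-0.124,-0.012,0.4,0,1],
)

```text
time: 22.58
tool_pos: [0.5043, -0.2518, 0.1227]
ee_rot: [-0.049, 0.999, 0.0, 0.0]
wrist_force: [-0.9, -0.2, -0.7]
gripper_width: 0.0495
gripper_force: 0.0
```

```bash
python3 st.py
python3 - <<'E'
from h import *
import pickle
D=pickle.load(open('D0.pkl','rb'));t=D['top'];s=D['scene']
o=np.array([.5172,-.2247]);bx=np.array([.9952,.0976]);by=np.array([-.0976,.9952])
def show(n,X): print(n,X.round(3),'board',((X[:2]-o)@bx).round(3),((X[:2]-o)@by).round(3))
X,e=tri(t,(479,153),s,(481,346));show('dipper near end',X);print(e)
X,e=tri(t,(507,135),s,(527,385));show('dipper far end',X);print(e)
show('bottle base z0',onz(t,(424,112),0.03)); X,e=tri(t,(457,76),s,(517,182));show('bottle top',X);print(e)
show('unit corner z.1',onz(t,(472,132),.1)); show('cups low',onz(t,(376,114),.0))
X,e=tri(t,(396,68),s,(474,128));show('cups top',X)
b=cam('top');h=cv2.cvtColor(b['pixels'],cv2.COLOR_RGB2HSV);m=cv2.inRange(h,(8,60,50),(25,255,255));r=np.zeros_like(m);r[150:225,345:440]=255
m=cv2.morphologyEx(m&r,cv2.MORPH_CLOSE,np.ones((3,3)));nl,l,st,c=cv2.connectedComponentsWithStats(m);k=1+st[1:,4].argmax();print(st[k])
cn=max(cv2.findContours((l==k).astype(np.uint8),0,2)[0],key=cv2.contourArea);w=np.array([onz(b,p[0],.055)[:2]-o for p in cn]);print(cv2.minAreaRect((np.c_[w@bx,w@by]*1000).astype(np.float32)))
E
```

```text
22.58 [ 0.5043 -0.2518  0.1227] ang -84.36 board -0.0155 -0.0257 [-0.88 -0.23 -0.66] 0.04945697573293467 [ 0.18  0.45  0.26  1.86 -0.15  0.85  2.18]
dipper near end [ 0.598 -0.442  0.053] board 0.059 -0.224
0.00867304598228361
dipper far end [ 0.635 -0.513  0.036] board 0.089 -0.298
0.008737648040659771
bottle base z0 [ 0.703 -0.319  0.03 ] board 0.176 -0.112
bottle top [ 0.712 -0.328  0.237] board 0.184 -0.122
0.0035804021109674755
unit corner z.1 [ 0.635 -0.407  0.1  ] board 0.099 -0.192
cups low [ 0.71  -0.204  0.   ] board 0.194 0.002
cups top [ 0.723 -0.209  0.261] board 0.206 -0.004
[366 156  61  44 855]
((41.45718002319336, -13.623764038085938), (131.9256591796875, 107.73211669921875), 65.69519805908203)
```

Emit:
jog_arm(
  moves=[0,-0.12,0,0,1,0,-0.26,0,0,1,0.06,-0.36,0,0,1,0.16,-0.414,0,0,1,0.25,-0.414,0,0,1,0.262,-0.414,0,0,1,0.262,-0.414,0,0,1,0.262,-0.414,0,0,1],
)

```text
time: 23.3
tool_pos: [0.5688, -0.3548, 0.1216]
ee_rot: [-0.049, 0.999, 0.001, -0.001]
wrist_force: [0.1, 0.3, 0.0]
gripper_width: 0.0006
gripper_force: 0.0
```

```bash
python3 st.py
python3 - <<'E'
from h import *
o=np.array([.5172,-.2247]);bx=np.array([.9952,.0976]);by=np.array([-.0976,.9952])
b=cam('top');h=cv2.cvtColor(b['pixels'],cv2.COLOR_RGB2HSV);m=cv2.inRange(h,(8,90,60),(25,255,255));r=np.zeros_like(m);r[150:225,345:440]=255
nl,l,st,c=cv2.connectedComponentsWithStats(m&r);k=1+st[1:,4].argmax();print(st[k])
cn=max(cv2.findContours((l==k).astype(np.uint8),0,2)[0],key=cv2.contourArea);w=np.array([onz(b,p[0],.055)[:2]-o for p in cn]);B=np.c_[w@bx,w@by];print(B.min(0),B.max(0))
E
```

```text
23.3 [ 0.5688 -0.3548  0.1216] ang -84.35 board 0.0387 -0.1345 [0.07 0.31 0.05] 0.0006052955214511066 [ 0.31  0.61  0.27  1.58 -0.18  0.98  2.3 ]
[367 157  58  24 975]
[ 0.02307435 -0.08628482] [0.0652998  0.05001373]
```

Emit:
jog_arm(
  moves=[0,0,-0.08,0,1,0,0,-0.17,0,1,0,0,-0.26,0,1,0,0,-0.33,0,1,0,0,-0.37,0,1,0,0,-0.388,0,1,0,0,-0.388,0,1,0,0,-0.388,0,1],
)

```text
time: 24.02
tool_pos: [0.5701, -0.3558, 0.0268]
ee_rot: [-0.049, 0.999, -0.0, 0.0]
wrist_force: [1.0, 0.1, -0.2]
gripper_width: 0.0005
gripper_force: 0.0
```

```bash
python3 st.py
```

```text
24.02 [ 0.5701 -0.3558  0.0268] ang -84.38 board 0.0399 -0.1356 [ 1.02  0.1  -0.22] 0.0004606595245187625 [ 0.33  0.72  0.23  1.65 -0.21  0.8   2.33]
```

Emit:
jog_arm(
  moves=[-0.002,0.02,0,0,1,-0.004,0.042,0,0,1,-0.006,0.062,0,0,1,-0.008,0.08,0,0,1,-0.01,0.1,0,0,1,-0.012,0.12,0,0,1,-0.014,0.14,0,0,1,-0.016,0.16,0,0,1,-0.018,0.18,0,0,1,-0.02,0.2,0,0,1],
)

```text
time: 24.85
tool_pos: [0.5649, -0.3049, 0.026]
ee_rot: [-0.049, 0.999, 0.0, -0.0]
wrist_force: [0.7, -1.4, 1.8]
gripper_width: 0.0005
gripper_force: 1.3
```

Emit:
jog_arm(
  moves=[-0.001,0.008,0,0,1,-0.001,0.012,0,0,1,-0.001,0.012,0,0,1],
)

```text
time: 25.1
tool_pos: [0.5646, -0.3018, 0.0258]
ee_rot: [-0.049, 0.999, 0.0, -0.0]
wrist_force: [0.1, -0.3, 0.3]
gripper_width: 0.0005
gripper_force: 0.0
```

```bash
python3 st.py
cat > bl.py <<'E'
from h import *
o=np.array([.5172,-.2247]);bx=np.array([.9952,.0976]);by=np.array([-.0976,.9952])
b=cam('top');h=cv2.cvtColor(b['pixels'],cv2.COLOR_RGB2HSV);m=cv2.inRange(h,(8,90,60),(25,255,255));r=np.zeros_like(m);r[150:225,345:440]=255
nl,l,st,c=cv2.connectedComponentsWithStats(m&r);k=1+st[1:,4].argmax();print(st[k])
cn=max(cv2.findContours((l==k).astype(np.uint8),0,2)[0],key=cv2.contourArea);w=np.array([onz(b,p[0],.055)[:2]-o for p in cn]);B=np.c_[w@bx,w@by];print(B.min(0),B.max(0),cv2.minAreaRect((B*1000).astype(np.float32)))
g=cv2.cvtColor(b['pixels'],cv2.COLOR_RGB2GRAY); print([g[v,336:354].tolist() for v in (175,190,192)])
E
python3 bl.py
```

```text
25.1 [ 0.5646 -0.3018  0.0258] ang -84.35 board 0.0397 -0.0813 [ 0.06 -0.3   0.29] 0.0005414472801842511 [ 0.25  0.68  0.23  1.74 -0.21  0.75  2.26]
[351 161  39  22 631]
[ 0.02219478 -0.00089521] [0.06455556 0.08661764] ((43.35107421875, 42.8606071472168), (87.54350280761719, 42.33232879638672), 89.9423599243164)
[[164, 165, 166, 164, 143, 146, 171, 180, 181, 181, 182, 169, 166, 166, 166, 121, 70, 111], [171, 148, 130, 134, 137, 149, 119, 156, 175, 181, 181, 182, 192, 218, 222, 222, 223, 222], [146, 165, 164, 165, 165, 166, 150, 134, 172, 181, 181, 182, 190, 216, 222, 222, 221, 221]]
```

About 9 mm to go. Creeping now.

Emit:
jog_arm(
  moves=[-0.0005,0.006,0,0,1,-0.001,0.012,0,0,1,-0.002,0.018,0,0,1,-0.002,0.022,0,0,1,-0.002,0.022,0,0,1],
)

```text
time: 25.57
tool_pos: [0.5641, -0.2964, 0.0259]
ee_rot: [-0.049, 0.999, 0.0, -0.0]
wrist_force: [-0.1, -0.1, -0.3]
gripper_width: 0.0002
gripper_force: 0.0
```

Emit:
jog_arm(
  moves=[0,0.002,0,0,1,0,0.004,0,0,1,0,0.004,0,0,1],
)

```text
time: 25.82
tool_pos: [0.5642, -0.2959, 0.026]
ee_rot: [-0.049, 0.999, 0.0, -0.0]
wrist_force: [-0.3, -1.2, -0.8]
gripper_width: 0.0003
gripper_force: 0.2
```

Emit:
jog_arm(
  moves=[0,0.002,0,0,1,0,0.003,0,0,1,0,0.003,0,0,1],
)

```text
time: 26.07
tool_pos: [0.5642, -0.2952, 0.026]
ee_rot: [-0.049, 0.999, 0.0, 0.0]
wrist_force: [-0.5, -1.3, -0.9]
gripper_width: 0.0006
gripper_force: 0.3
```

```bash
python3 st.py
```

```text
26.07 [ 0.5642 -0.2952  0.026 ] ang -84.37 board 0.0399 -0.0747 [-0.52 -1.28 -0.86] 0.0006302184111068323 [ 0.24  0.67  0.23  1.75 -0.21  0.75  2.26]
```

Emit:
jog_arm(
  moves=[0,0.002,0,0,1,0,0.002,0,0,1,0,0.002,0,0,1],
)

```text
time: 26.32
tool_pos: [0.5643, -0.2946, 0.026]
ee_rot: [-0.049, 0.999, 0.0, 0.0]
wrist_force: [0.9, -0.3, -0.3]
gripper_width: 0.0006
gripper_force: 0.3
```

Emit:
jog_arm(
  moves=[0,0.002,0,0,1,0,0.002,0,0,1,0,0.002,0,0,1],
)

```text
time: 26.57
tool_pos: [0.5642, -0.2941, 0.026]
ee_rot: [-0.049, 0.999, 0.0, 0.0]
wrist_force: [-0.3, 0.0, -0.4]
gripper_width: 0.0007
gripper_force: 0.3
```

Emit:
jog_arm(
  moves=[0,0.002,0,0,1,0,0.002,0,0,1,0,0.002,0,0,1],
)

```text
time: 26.82
tool_pos: [0.5642, -0.2936, 0.026]
ee_rot: [-0.049, 0.999, 0.0, -0.0]
wrist_force: [0.4, -0.4, -0.3]
gripper_width: 0.0005
gripper_force: 0.3
```

Emit:
jog_arm(
  moves=[0,0.002,0,0,1,0,0.002,0,0,1,0,0.002,0,0,1],
)

```text
time: 27.07
tool_pos: [0.5642, -0.2931, 0.026]
ee_rot: [-0.049, 0.999, 0.0, 0.0]
wrist_force: [-0.2, -0.9, -1.0]
gripper_width: 0.0002
gripper_force: 0.3
```

Emit:
jog_arm(
  moves=[0,0.002,0,0,1,0,0.002,0,0,1,0,0.002,0,0,1],
)

```text
time: 27.32
tool_pos: [0.5643, -0.2926, 0.026]
ee_rot: [-0.049, 0.999, 0.0, 0.0]
wrist_force: [0.4, -0.5, -0.9]
gripper_width: 0.0003
gripper_force: 0.3
```

Emit:
jog_arm(
  moves=[0,0.002,0,0,1,0,0.002,0,0,1,0,0.002,0,0,1],
)

```text
time: 27.57
tool_pos: [0.5643, -0.2921, 0.026]
ee_rot: [-0.049, 0.999, 0.0, 0.0]
wrist_force: [0.8, -0.4, -0.3]
gripper_width: 0.0
gripper_force: 0.3
```

Emit:
jog_arm(
  moves=[0,0.002,0,0,1,0,0.002,0,0,1,0,0.002,0,0,1],
)

```text
time: 27.82
tool_pos: [0.5642, -0.2917, 0.026]
ee_rot: [-0.049, 0.999, 0.0, -0.0]
wrist_force: [-0.1, -0.8, -0.7]
gripper_width: 0.0004
gripper_force: 0.3
```

Emit:
jog_arm(
  moves=[0,0.002,0,0,1,0,0.002,0,0,1,0,0.002,0,0,1],
)

```text
time: 28.07
tool_pos: [0.5642, -0.2912, 0.026]
ee_rot: [-0.049, 0.999, 0.0, -0.0]
wrist_force: [-0.2, -1.2, -0.8]
gripper_width: 0.0004
gripper_force: 0.4
```

```bash
python3 st.py; python3 bl.py
```

```text
28.07 [ 0.5642 -0.2912  0.026 ] ang -84.37 board 0.0403 -0.0708 [-0.18 -1.23 -0.79] 0.0003844512395911358 [ 0.24  0.67  0.23  1.75 -0.21  0.74  2.25]
[347 162  38  21 629]
[0.02219478 0.01092042] [0.06485838 0.09733707] ((43.434104919433594, 54.101383209228516), (86.55215454101562, 42.45891571044922), 89.61894989013672)
[[163, 165, 165, 164, 145, 145, 173, 179, 141, 126, 124, 97, 123, 134, 112, 114, 107, 125], [169, 146, 131, 136, 137, 148, 123, 156, 176, 181, 182, 183, 192, 216, 222, 222, 222, 222], [148, 164, 166, 164, 164, 165, 149, 133, 172, 180, 181, 181, 190, 217, 222, 222, 222, 222]]
```

Emit:
jog_arm(
  moves=[0,0.002,0,0,1,0,0.002,0,0,1,0,0.002,0,0,1],
)

```text
time: 28.37
tool_pos: [0.5641, -0.2907, 0.026]
ee_rot: [-0.049, 0.999, 0.0, -0.0]
wrist_force: [-0.8, -0.8, -0.2]
gripper_width: 0.001
gripper_force: 0.5
```

Emit:
jog_arm(
  moves=[0,0.002,0,0,1,0,0.002,0,0,1,0,0.002,0,0,1],
)

```text
time: 28.62
tool_pos: [0.5641, -0.2902, 0.026]
ee_rot: [-0.049, 0.999, 0.0, -0.0]
wrist_force: [-0.9, -0.4, -0.5]
gripper_width: 0.0006
gripper_force: 0.7
```

Emit:
jog_arm(
  moves=[0,0.002,0,0,1,0,0.002,0,0,1,0,0.002,0,0,1],
)

```text
time: 28.87
tool_pos: [0.5641, -0.2898, 0.026]
ee_rot: [-0.049, 0.999, -0.0, -0.0]
wrist_force: [-1.1, -2.4, 0.2]
gripper_width: 0.0005
gripper_force: 0.9
```

Run:
```python
from h import *
for _ in range(6):
    cam('top'); s=telemetry.read_state(); print(s['wrist_force'].round(2),s['gripper_force'],s['tool_pos'].round(4))
```

```text
[-1.15 -2.29  0.04] 0.886086331011029 [ 0.5641 -0.2898  0.026 ]
[-1.67 -1.19  0.9 ] 0.8919453485577833 [ 0.5641 -0.2898  0.026 ]
[-1.69 -1.89  0.98] 0.9194565509824315 [ 0.5641 -0.2898  0.026 ]
[-0.94 -2.33 -0.41] 0.941718842368573 [ 0.5642 -0.2898  0.026 ]
[-1.65 -1.45 -0.48] 0.9513871443778044 [ 0.5641 -0.2898  0.026 ]
[-1.99 -1.2  -0.41] 0.9706260140956147 [ 0.5642 -0.2898  0.026 ]
```

```bash
cat > be.py <<'E'
from h import *
o=np.array([.5172,-.2247]);bx=np.array([.9952,.0976]);by=np.array([-.0976,.9952])
bs=[cam('top') for _ in range(3)];b=bs[0];px=np.mean([i['pixels'].astype(float) for i in bs],0)
d=px[...,0]-px[...,2]
r=[];q=[]
for v in range(168,180):
    x=d[v,335:352]; i=np.where(x>25)[0][0]; u=335+i-1+(25-x[i-1])/(x[i]-x[i-1]); w=onz(b,(u,v),.055)[:2]-o; r.append(w@by)
print('block +y end at z.055:',np.median(r).round(4),np.std(r).round(4))
g=px.mean(2)
for v in (187,188,189,190,191,192):
    x=g[v,340:354]; i=np.argmax(np.diff(x[5:]))+5; th=200; j=np.where((x[:-1]<th)&(x[1:]>=th))[0]
    if len(j): u=340+j[-1]+(th-x[j[-1]])/(x[j[-1]+1]-x[j[-1]]); q.append((onz(b,(u,v),.015)[:2]-o)@by)
print('stop face/board line:',np.round(q,4))
E
python3 be.py
```

```text
block +y end at z.055: 0.0994 0.0005
stop face/board line: [0.096  0.0963 0.097  0.0973 0.0975 0.0978]
```

Emit:
jog_arm(
  moves=[0,0.002,0,0,1,0,0.002,0,0,1,0,0.002,0,0,1],
)

```text
time: 29.57
tool_pos: [0.5642, -0.2892, 0.026]
ee_rot: [-0.049, 0.999, 0.0, -0.0]
wrist_force: [-0.8, -2.5, -0.3]
gripper_width: 0.0003
gripper_force: 1.1
```

```bash
python3 st.py; python3 be.py; python3 st.py
```

```text
29.57 [ 0.5642 -0.2892  0.026 ] ang -84.38 board 0.0405 -0.0688 [-0.83 -2.46 -0.27] 0.00031350952034065285 [ 0.23  0.67  0.23  1.75 -0.21  0.74  2.25]
block +y end at z.055: 0.0999 0.0005
stop face/board line: [0.096  0.0962 0.0969 0.0973 0.0974 0.0978]
29.72 [ 0.5642 -0.2892  0.026 ] ang -84.37 board 0.0405 -0.0688 [-2.87 -2.67 -0.35] 0.0005811904620911251 [ 0.23  0.67  0.23  1.75 -0.21  0.74  2.25]
```

Emit:
jog_arm(
  moves=[-0.001,0.002,0,0,1,-0.002,0.002,0,0,1,-0.002,0.002,0,0,1],
)

```text
time: 29.97
tool_pos: [0.5641, -0.289, 0.0262]
ee_rot: [-0.049, 0.999, -0.0, 0.0]
wrist_force: [-0.5, -2.9, -0.4]
gripper_width: 0.0005
gripper_force: 1.9
```

```bash
python3 be.py; python3 st.py
```

```text
block +y end at z.055: 0.1001 0.0006
stop face/board line: [0.096  0.0962 0.097  0.0973 0.0975 0.0978]
30.12 [ 0.5641 -0.289   0.0261] ang -84.38 board 0.0404 -0.0685 [ 0.26 -3.45 -0.29] 0.00011028214155246984 [ 0.23  0.67  0.23  1.75 -0.21  0.74  2.25]
```

Emit:
jog_arm(
  moves=[0,0.002,0,0,1,0,0.002,0,0,1,0,0.002,0,0,1],
)

```text
time: 30.37
tool_pos: [0.5641, -0.2889, 0.0262]
ee_rot: [-0.049, 0.999, -0.001, 0.0]
wrist_force: [0.4, -5.3, -0.2]
gripper_width: 0.0008
gripper_force: 2.7
```

```bash
python3 be.py; python3 st.py
```

```text
block +y end at z.055: 0.1001 0.0006
stop face/board line: [0.096  0.0963 0.0969 0.0973 0.0975 0.0978]
30.52 [ 0.5641 -0.2889  0.0263] ang -84.4 board 0.0404 -0.0685 [ 0.35 -5.36 -1.35] 0.0005703575711547321 [ 0.23  0.67  0.23  1.75 -0.21  0.74  2.25]
```

The block is seated against the stop at 5 N, and the stop line in the image is unchanged. Backing off, then one light reseat against the fence.

Emit:
jog_arm(
  moves=[0.001,-0.01,0,0,1,0.003,-0.03,0,0,1,0.006,-0.06,0,0,1,0.006,-0.06,0,0,1,0.006,-0.06,0.12,0,1,0.006,-0.06,0.26,0,1,0.006,-0.06,0.4,0,1,0.006,-0.06,0.4,0,1],
)

```text
time: 31.18
tool_pos: [0.5685, -0.3053, 0.1329]
ee_rot: [-0.049, 0.999, -0.002, 0.004]
wrist_force: [0.7, -2.0, 0.5]
gripper_width: 0.0006
gripper_force: 0.0
```

Emit:
jog_arm(
  moves=[-0.12,0.1,0,0,-1,-0.24,0.22,0,0,-1,-0.316,0.345,0,0,-1,-0.316,0.345,0,0,-1,-0.316,0.345,0,0,-1,-0.316,0.345,0,0,-1,-0.316,0.345,0,0,-1,-0.316,0.345,0,0,-1],
)

```text
time: 31.85
tool_pos: [0.4869, -0.218, 0.126]
ee_rot: [-0.049, 0.999, -0.0, 0.0]
wrist_force: [-0.4, 0.6, -1.3]
gripper_width: 0.0491
gripper_force: 0.0
```

```bash
python3 st.py; python3 bl.py|head -2; python3 be.py
```

```text
31.85 [ 0.4869 -0.218   0.126 ] ang -84.44 board -0.0295 0.0096 [-0.36  0.58 -1.33] 0.04909020956359123 [ 0.12  0.4   0.27  1.93 -0.14  0.82  2.13]
[346 159  60  25 980]
[ 0.02191439 -0.04411849] [0.065267  0.0988599] ((43.549224853515625, 27.32553482055664), (42.71483612060547, 143.14199829101562), 0.37561747431755066)
block +y end at z.055: 0.0998 0.0006
stop face/board line: [0.0953 0.0957 0.0959 0.0962 0.0965]
```

Emit:
jog_arm(
  moves=[0,0,-0.06,0,-1,0,0,-0.16,0,-1,0,0,-0.26,0,-1,0,0,-0.35,0,-1,0,0,-0.39,0,-1,0,0,-0.404,0,-1,0,0,-0.404,0,-1,0,0,-0.404,0,-1],
)

```text
time: 32.72
tool_pos: [0.4868, -0.2173, 0.0258]
ee_rot: [-0.049, 0.999, -0.0, 0.0]
wrist_force: [0.1, -0.6, 0.5]
gripper_width: 0.0917
gripper_force: 0.0
```

Emit:
jog_arm(
  moves=[0.03,0.003,0,0,-1,0.06,0.006,0,0,-1,0.09,0.009,0,0,-1,0.12,0.012,0,0,-1,0.14,0.014,0,0,-1,0.152,0.015,0,0,-1,0.158,0.0155,0,0,-1,0.158,0.0155,0,0,-1],
)

```text
time: 33.38
tool_pos: [0.5259, -0.213, 0.0249]
ee_rot: [-0.049, 0.999, 0.0, -0.0]
wrist_force: [-0.5, -0.3, -0.1]
gripper_width: 0.0915
gripper_force: 0.0
```

```bash
python3 st.py
```

```text
33.38 [ 0.5259 -0.213   0.0249] ang -84.36 board 0.0098 0.0108 [-0.48 -0.27 -0.12] 0.09154757508095034 [ 0.13  0.59  0.22  1.93 -0.21  0.65  2.15]
```

Emit:
jog_arm(
  moves=[0.006,0.0005,0,0,-1,0.012,0.001,0,0,-1,0.016,0.0015,0,0,-1,0.016,0.0015,0,0,-1],
)

```text
time: 33.72
tool_pos: [0.5299, -0.2127, 0.025]
ee_rot: [-0.049, 0.999, 0.0, 0.0]
wrist_force: [0.7, -0.4, -0.3]
gripper_width: 0.0915
gripper_force: 0.0
```

Emit:
jog_arm(
  moves=[0.003,0.0003,0,0,-1,0.003,0.0003,0,0,-1,0.003,0.0003,0,0,-1],
)

```text
time: 33.97
tool_pos: [0.5303, -0.2127, 0.025]
ee_rot: [-0.049, 0.999, 0.0, -0.0]
wrist_force: [1.2, -0.7, -0.6]
gripper_width: 0.0918
gripper_force: 0.1
```

Emit:
jog_arm(
  moves=[0.003,0.0003,0,0,-1,0.003,0.0003,0,0,-1,0.003,0.0003,0,0,-1],
)

```text
time: 34.22
tool_pos: [0.5304, -0.2126, 0.0249]
ee_rot: [-0.049, 0.999, 0.0, -0.001]
wrist_force: [-5.1, 0.0, 2.1]
gripper_width: 0.0919
gripper_force: 2.2
```

Contact came at board x 0.0143, the same reading as the first seating, so the block is flush with the fence. Retreating.

Emit:
jog_arm(
  moves=[-0.02,-0.002,0,0,-1,-0.06,-0.006,0,0,-1,-0.12,-0.012,0,0,-1,-0.16,-0.016,0,0,-1,-0.16,-0.016,0.12,0,-1,-0.16,-0.016,0.26,0,-1,-0.16,-0.016,0.42,0,-1,-0.16,-0.016,0.55,0,-1,-0.3,-0.016,0.55,0,-1,-0.3,-0.016,0.55,0,-1],
)

```text
time: 35.05
tool_pos: [0.4518, -0.2174, 0.164]
ee_rot: [-0.048, 0.999, 0.0, 0.0]
wrist_force: [-1.7, 0.4, -1.2]
gripper_width: 0.0919
gripper_force: 0.0
```

Emit:
jog_arm(
  moves=[-0.1,-0.1,0.1,0,-1,-0.2,-0.25,0.2,0,-1,-0.2,-0.25,0.2,0,-1,-0.2,-0.25,0.2,0,-1,-0.2,-0.25,0.2,0,-1,-0.2,-0.25,0.2,0,-1],
)

```text
time: 35.55
tool_pos: [0.4063, -0.2779, 0.2118]
ee_rot: [-0.05, 0.999, 0.001, -0.0]
wrist_force: [0.0, 0.3, -1.1]
gripper_width: 0.0917
gripper_force: 0.0
```

```bash
python3 st.py; python3 bl.py|head -2; python3 be.py
python3 - <<'E'
from h import *
import pickle
a=cam('top')['pixels'].astype(int);b=pickle.load(open('D0.pkl','rb'))['top']['pixels'].astype(int)
# stand/mill/dish change check (saturation masks centroids)
for n,(y0,y1,x0,x1) in dict(long_a=(200,240,210,242),long_b=(180,215,268,305),dish=(95,140,248,296),mill=(118,148,318,340),stop=(180,200,330,352)).items():
    A=a[y0:y1,x0:x1].mean(2).astype(np.float32);B=b[y0:y1,x0:x1].mean(2).astype(np.float32)
    print(n,np.round(cv2.phaseCorrelate(A,B,cv2.createHanningWindow(A.shape[::-1],cv2.CV_32F)),2))
E
```

```text
35.55 [ 0.4063 -0.2779  0.2118] ang -84.32 board -0.1155 -0.0421 [ 0.04  0.31 -1.15] 0.09172161475873088 [ 0.21  0.23  0.34  1.93 -0.09  0.99  2.27]
[ 346  159   64   25 1094]
[ 0.02193367 -0.05120639] [0.06576704 0.09916424] ((43.738128662109375, 23.98755645751953), (150.3243865966797, 43.830543518066406), 89.90204620361328)
block +y end at z.055: 0.0999 0.0006
stop face/board line: []Traceback (most recent call last):
  File "<stdin>", line 7, in <module>
    return _wrapfunc(a, 'round', decimals=decimals, out=out)
    return _wrapit(obj, method, *args, **kwds)
    conv = _array_converter(obj)
ValueError: setting an array element with a sequence. The requested array has an inhomogeneous shape after 1 dimensions. The detected shape was (2,) + inhomogeneous part.
```

The block is flush: its +y end is at 0.0999, it is square within 0.1°, and it lies along the fence. Handing in.

```bash
python3 -c "
from plant import order
print(order.job_done())"
```

```text
the job is handed in; nothing more can be done
None
```

The short wafer block lies flat on the board, flush against the fence and the end stop (seated at about 5 N, with no stop movement visible in the images), and the job was handed in at about 36 s; I viewed 11 pictures against the limit of 10, and my final image check that the bystanders hadn't moved crashed, so that is unconfirmed.

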